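Turn the sprocket to its key and press it home

ROBOT

A 6-joint arm with a two-finger parallel gripper is mounted at the origin on a cart in front of the work surface, level with it; the furniture and walls round the work are solid. World frame = base frame: x ahead of the robot, y to its left, z up, the work surface at z = 0. Lengths are in m, angles in degrees, forces in N, time in s.
With the tool pointing down it reaches from about 0.35 to 0.875 m from the base axis. Payload 4.2 kg.
Tool frame: the origin (TCP) lies on the centre line of the jaws, within the pads' length; the fingertips stand 25 mm ahead of it and the grasp point (between the pads) lies 6 mm ahead of it; z points along the fingers, y is the line along which they close (so a half turn about z gives the same grasp; the last joint's range is limited). The gripper opens to 87 mm and grips with 3 to 60 N. Pads are 19 mm wide; open, the fingers measure 117 mm over their backs; the gripper's body (75 mm by 190 mm) begins 51 mm behind the grasp point.
Start: joints at [-54.798, 22.042, 0.453, 0, -68.411, -14.817], TCP at [0.218, -0.586, 0.248] pointing down, gripper open.
Joint ranges: [-179.83, 179.83], [-69.29, 118.12], [-61.27, 80.66], [-181.25, 117.63], [-171.15, -9.14], [-177.46, 177.46]. Speed limits (degrees/s): [159.86, 159.86, 180, 180, 180, 180].

INTERFACE

Orientations are given as a 3x3 rotation matrix whose columns are the frame's x, y, z axes.
In Python, from station import r gives the robot as it stands.
- The arm moves only by the tool move_arm, never from a script. Its argument "series" is a list of rows, each an object with "grip": the opening, from 0 (shut) to 1 (fully open); "xyz": the shift along the tool's x, y, z in mm, a list of three; "angular": the turn, a rotation vector about the tool's x, y, z in rad, a list of three. A call has 1 to 10 rows; each row is the pose to reach, as a shift and turn from the pose commanded when the call began, along the tool's axes at that moment; what a row does not reach only later rows make up. A row lasts 1/10 s, in which the tool goes at most 50 mm and 8.59 degrees, less where a joint would pass 70% of its speed; a pose out of reach is approached as far as the arm can. A call with a gripper value outside its range is refused whole. The fingers move at their own pace and stop on an object; the grip force is fixed at half the most. Time passes only in rows, so rows that repeat a pose let the fingers close. It gives the time, the measured TCP pose, the force, the opening and the grip force at its end, in the units of the state.
- r.sense(): the state, without advancing time (a new reading comes with each control period).
- r.capture(name): name is "scene" or "top" or "wrist"; returns a dict with "img" (480x640x3 uint8, red, green, blue), "camera_matrix" (3x3 intrinsics, pixels), "rvec" (rotation vector, rad) and "tvec" (3), from world to camera coordinates, as OpenCV has them; the wrist camera has in their place "hand_eye" (4x4, takes a point from camera to tool coordinates, whose origin is the TCP and whose axes are the flange's). Camera axes: x right, y down, z forward; pixel columns grow to the right and rows downward; lengths in m; the calibration is good to about 2 mm. The wrist camera is an equidistant fisheye: a pixel r from the principal point sees the ray r / f radians off the axis. A picture is of the moment at which its call begins: read the wrist's pose just before it. There is no depth.
- r.finish_job(): hands the job in; it is judged then, once.
The state is a dict: "time_s": time; "joints": joint angles; "joint_velocities": joint speeds; "effort": joint torques, N m; "tcp_pos": TCP position; "ee_rot": TCP orientation; "wrist_force": force on the tool from outside, world axes, zero at the start; "moment": the same for the moment, N m; "gripper_width": opening from 0.0 (shut) to 1.0 (fully open); "gripper_force": force on a finger pad.
Only numpy, scipy, OpenCV 4.12 (cv2) and the standard library are available. Lean on these libraries where they do the work, as an engineer would, in place of code of your own. Each camera call takes 0.05 s, during which the arm holds its last target. There are 200 camera calls.

TASK

The sprocket lies on the bench stand with its rim notch out of line with the stand's key. Turn it by fingertip (its two upright bolts are good to push on) until the notch stands over the key, then press it down, best on the middle of the black hub cap, until it is fully home on the stand, and move clear. Do not lift or tip the sprocket, and leave the other things on the worktop where they are.

Things in the scene. Friction and masses are not known exactly. Their poses are not given: they have to be found in the camera images.
- stand: Round bench stand fixed to the worktop. Origin: centre of its underside, on the worktop; z up along its shaft, x from the shaft to the key. Flange 124 mm across, 10 mm high, with an ear under the key out to 82 mm from the axis; pedestal 84 mm across, its flat top (the seat) 30 mm above the origin; stub shaft 24 mm across, to 46 mm.
- key (a point): Top of the key: a steel upright 8 mm wide (tangentially) with a half-round top, reaching from 49 to 75 mm out from the axis along the stand's +x, on the ear; the outer 15 mm show beyond the sprocket's rim. This point is 53 mm from the axis and 36 mm above the worktop.
- sprocket: Loose steel sprocket, 120 mm across, plate 6 mm thick, 0.3 kg, level on the shaft (bore 26 mm, closed by the cap). Origin: centre of the underside; z up; x to the notch. At first its underside is at 38 mm, 2 mm over the key: it turns with light friction and stays where left. Seated: underside at 30 mm, flat on the seat, upper face level with the key's top.
- notch (a point): Middle of the single rim notch at the underside of the plate, 53 mm from the axis. The notch is square, 15 mm wide, open at the rim, and 15 mm deep (from 45 mm out to the rim).
- cap (a point): Centre of the flat top of the black hub cap, the place to press: 40 mm across, 22 mm above the sprocket's underside (16 mm above its upper face).
- bolt_left (a point): Top centre of one of two equal upright spacer bolts fixed in the sprocket, 12 mm thick, 32 mm high above the plate's upper face (so the top is 16 mm above the cap), 46 mm from the axis on the sprocket's +y side. Push it sideways to turn the sprocket.
- bolt_right (a point): The same for the other spacer bolt, on the sprocket's -y side, 46 mm from the axis.
- collar (a joint): How far (m) the tight collar round the shaft, 60 mm across, on which the sprocket rests, has been pressed down: 0 at the start, 0.008 when the sprocket is seated. It yields only to about 9 N (less the sprocket's weight) and stays where it is pressed to; it does not spring back.
- cassette: Bystander: stack of seven toothed rings, 96 mm across, 26 mm high, lying on the worktop, origin at the centre of its underside. Leave it alone.
- tin_box: Bystander: small patch tin, 65x93x35 mm, lying on the worktop, origin at the centre of its underside. Leave it alone.
- pedal: Bystander: black pedal, 67x120x23 mm, lying on the worktop, origin at the centre of its underside. Leave it alone.
- brush: Bystander: wooden brush, 165 mm long, 34 mm high, lying on the worktop, origin at the centre of its underside. Leave it alone.
- tyre_lever_2: Bystander: nylon tyre lever, 110 mm long, 18 mm wide, 8 mm thick, on the right, lying on the worktop, origin at the centre of its underside. Leave it alone.
- tyre_lever_1: Bystander: nylon tyre lever, 110 mm long, 18 mm wide, 8 mm thick, near the front edge, lying on the worktop, origin at the centre of its underside. Leave it alone.
- chain_tool: Bystander: chain tool, 24x108x34 mm, lying on the worktop, origin at the centre of its underside. Leave it alone.

How it is judged:
By the outcome, as a careful person would: the job done as asked, in the order asked, and still so for the second after the job is handed in, with the robot touching nothing.
It also fails if it takes over 64 s, if anything falls off the work surface, if the arm or the gripper's body presses on something with over 40 N, if the wrist force passes 120 N, or if a joint passes its speed limit or range.

## Working session

There is one attempt and no reset: what is moved stays moved. The work goes in short steps, Python scripts to look and compute and a tool call to move; the robot and the scene stay as the last step left them, time stands still between calls to the robot, and variables do not carry over. Pictures are saved under pics/ and viewed, at most 10 in all, crops included, and the job is handed in when it is done.

Besides the shell and the picture viewer there is one more tool, called as name(argument=value, ...), one argument or row to a line, values as JSON. move_arm: Moves the arm, as the interface text tells. Its arguments: {"type":"object","properties":{"series":{"type":"array"}},"required":["series"]}

```bash
mkdir -p pics; ls; python3 - <<'E'
from station import r
import cv2,pickle
s=r.sense();print(s['time_s'],s['tcp_pos'],s['ee_rot'],s['wrist_force'],s['gripper_width'])
d={}
for n in("scene","top"):
    c=r.capture(n);d[n]=c;cv2.imwrite(f'pics/{n}0.png',c['img'][...,::-1]);print(n,c['camera_matrix'],c['rvec'],c['tvec'])
pickle.dump(d,open('cams.pkl','wb'))
E
```

```text
pics
0.0 [ 0.21753206 -0.58533851  0.24648292] [[-9.37433310e-01 -3.48163878e-01 -8.38658571e-04]
 [-3.48164873e-01  9.37431254e-01  1.96613119e-03]
 [ 1.01648896e-04  2.13510832e-03 -9.99997715e-01]] [ 0.10823954  0.18396274 -0.16915956] 1.0037419734806685
scene [[536.07401245   0.         316.29388178]
 [  0.         536.07401245 233.89456285]
 [  0.           0.           1.        ]] [ 1.31943099 -2.20129621  0.96820347] [0.21903555 0.34796715 0.93615942]
top [[492.96369768   0.         318.72081953]
 [  0.         492.96369768 236.38803209]
 [  0.           0.           1.        ]] [ 2.125852   -2.11746817  0.21797388] [-0.03386886  0.50454933  1.16511023]
```

View pics/scene0.png

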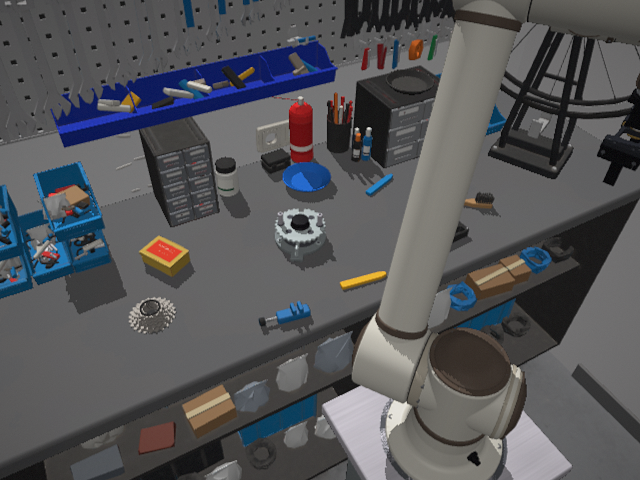

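View pics/top0.png

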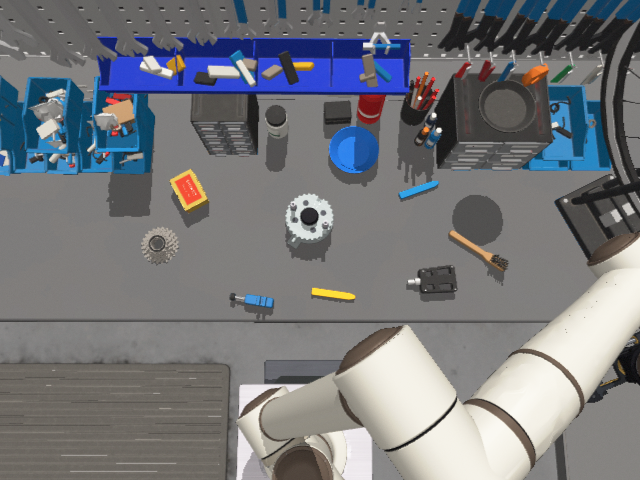

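The sprocket is at about (309,216) in top and (300,225) in scene. Next I'll enlarge both views and get a first fix on the cap.

```bash
cat > h.py <<'E'
import numpy as np,cv2
def ray(c,u,v):
    R=cv2.Rodrigues(c['rvec'])[0];t=np.ravel(c['tvec'])
    return -R.T@t, R.T@np.linalg.inv(c['camera_matrix'])@np.array([u,v,1.])
def plane(c,u,v,z):
    o,d=ray(c,u,v);return o+d*(z-o[2])/d[2]
def proj(c,P):
    return cv2.projectPoints(np.atleast_2d(np.float64(P)),c['rvec'],c['tvec'],c['camera_matrix'],None)[0][:,0]
E
python3 - <<'E'
import pickle,cv2,numpy as np
from h import *
d=pickle.load(open('cams.pkl','rb'))
a=d['top']['img'][176:256,270:350];b=d['scene']['img'][190:270,260:340]
o=np.hstack([cv2.resize(x,(400,400),interpolation=cv2.INTER_CUBIC) for x in(a,b)])
cv2.imwrite('pics/crop.png',o[...,::-1])
for n,(x,y) in dict(top=(309,216),scene=(300,223)).items():
    g=d[n]['img'][y-15:y+15,x-15:x+15].max(2)
    k,l,s,cc=cv2.connectedComponentsWithStats((g<45).astype(np.uint8));i=1+s[1:,4].argmax()
    u,v=cc[i]+[x-15,y-15];print(n,u,v,s[i],plane(d[n],u,v,.06))
E
```

```text
top 309.8181818181818 220.21212121212122 [ 7 10 17 14 66] [ 0.54313261 -0.00977199  0.06      ]
scene 300.2826086956522 222.72282608695653 [  6   7  18  15 184] [ 0.54417891 -0.00285571  0.06      ]
```

View pics/crop.png

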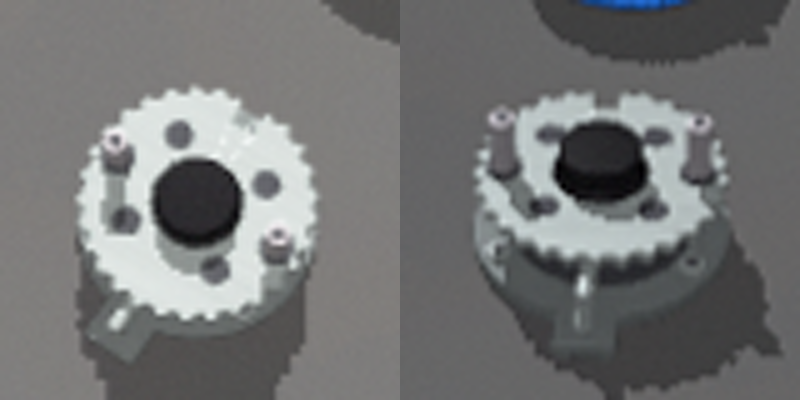

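In the top crop the cap top is at (197,200), the bolt tops at (115,141) and (278,238), the notch at (243,120) and the key at (120,318). The notch is nearly opposite the key. In the scene crop, with x counted from 400, the cap is at (203,147), the bolts at (102,118) and (300,122), and the key's bright spot at (183,280).

```bash
python3 - <<'E'
import pickle
from h import *
d=pickle.load(open('cams.pkl','rb'));T,S=d['top'],d['scene']
def tri(a,b):
    A=[];B=[]
    for c,(x,y),(ox,oy) in((T,a,(270,176)),(S,b,(260,190))):
        o,v=ray(c,ox+(x+.5)/5-.5,oy+(y+.5)/5-.5);v/=np.linalg.norm(v);M=np.eye(3)-np.outer(v,v);A.append(M);B.append(M@o)
    return np.linalg.lstsq(np.vstack(A),np.hstack(B),rcond=None)[0]
P={}
for n,a,b in(('cap',(197,199),(203,147)),('bl',(115,139),(102,117)),('br',(278,236),(300,121)),('key',(120,318),(183,280))):
    P[n]=tri(a,b);print(n,P[n].round(4))
pl=lambda x,y,z:plane(T,270+(x+.5)/5-.5,176+(y+.5)/5-.5,z)
c,bl,br,k,n=pl(197,199,.06),pl(115,139,.076),pl(278,236,.076),pl(120,318,.036),pl(241,122,.044)
print(c,(bl+br)/2,np.linalg.norm(bl-br),np.linalg.norm((k-c)[:2]),np.linalg.norm((n-c)[:2]))
an=lambda v:np.degrees(np.arctan2(v[1],v[0]))
m=(bl+br)/2
print('notch via bolts',an(bl-br)-90,an(P['bl']-P['br'])-90,'direct',an(n-c),'key',an(k-c),an(k-m),an(P['key']-P['cap']))
E
```

```text
cap [ 0.5549 -0.0079  0.0612]
bl [0.581  0.0318 0.0756]
br [ 0.5326 -0.0472  0.0785]
key [0.4994 0.0305 0.0396]
[ 0.55529356 -0.00767508  0.06      ] [ 0.55723491 -0.00744662  0.076     ] 0.09308992075147214 0.0672007587540254 0.04887907813623633
notch via bolts -31.16594693596756 -31.504250272648086 direct -26.27877301523124 key 145.3464493407567 146.4241922409969 145.28562824615014
```

move_arm(
  series=[
    {"grip":0.88,"xyz":[-518,424,40],"angular":[0,0,1.4]},
    {"grip":0.88,"xyz":[-518,424,40],"angular":[0,0,1.4]},
    {"grip":0.88,"xyz":[-518,424,40],"angular":[0,0,1.4]},
    {"grip":0.88,"xyz":[-518,424,40],"angular":[0,0,1.4]},
    {"grip":0.88,"xyz":[-518,424,40],"angular":[0,0,1.4]},
    {"grip":0.88,"xyz":[-518,424,40],"angular":[0,0,1.4]},
    {"grip":0.88,"xyz":[-518,424,40],"angular":[0,0,1.4]},
    {"grip":0.88,"xyz":[-518,424,40],"angular":[0,0,1.4]},
    {"grip":0.88,"xyz":[-518,424,40],"angular":[0,0,1.4]},
    {"grip":0.88,"xyz":[-518,424,40],"angular":[0,0,1.4]},
  ],
)

```text
time_s: 1.1
tcp_pos: [0.4442, -0.2005, 0.2208]
ee_rot: [[-0.552, 0.834, -0.0], [0.834, 0.552, 0.0], [0.0, -0.0, -1.0]]
wrist_force: [0.6, -0.8, 0.3]
gripper_width: 0.879
gripper_force: 0.0
```

```bash
cat > goto.py <<'E'
# python3 goto.py x y z yaw : shift (mm) and turn (rad) in tool axes to a tool-down pose with tool y at yaw (deg)
import sys,numpy as np
from station import r
from scipy.spatial.transform import Rotation as Q
x,y,z,a=map(float,sys.argv[1:5]);s=r.sense();R=np.array(s['ee_rot']);a=np.radians(a)
Y=np.array([np.cos(a),np.sin(a),0]);Z=np.array([0,0,-1.]);G=np.c_[np.cross(Y,Z),Y,Z]
print('t',s['time_s'],'tcp',np.round(s['tcp_pos'],4),'yaw',np.degrees(np.arctan2(R[1,1],R[0,1])).round(1),'j',np.round(s['joints'],1),'F',np.round(s['wrist_force'],1),'w',round(s['gripper_width'],3))
print('xyz',(1e3*R.T@(np.array([x,y,z])-s['tcp_pos'])).round(1),'ang',Q.from_matrix(R.T@G).as_rotvec().round(3))
E
python3 goto.py .556 -.0076 .2 30
```

```text
t 1.1 tcp [ 0.4442 -0.2005  0.2208] yaw 33.5 j [  -5.2    9.9  -20.7   -0.   -59.4 -141.3] F [ 0.6 -0.8  0.3] w 0.879
xyz [ 99.1 199.7  20.8] ang [-0.    -0.     0.061]
```

move_arm(
  series=[
    {"grip":0.88,"xyz":[99,200,21],"angular":[0,0,0.04]},
    {"grip":0.88,"xyz":[99,200,21],"angular":[0,0,0.04]},
    {"grip":0.88,"xyz":[99,200,21],"angular":[0,0,0.04]},
    {"grip":0.88,"xyz":[99,200,21],"angular":[0,0,0.04]},
    {"grip":0.88,"xyz":[99,200,21],"angular":[0,0,0.04]},
    {"grip":0.88,"xyz":[99,200,21],"angular":[0,0,0.04]},
    {"grip":0.88,"xyz":[99,200,21],"angular":[0,0,0.04]},
  ],
)

```text
time_s: 1.8
tcp_pos: [0.5544, -0.0084, 0.1993]
ee_rot: [[-0.524, 0.852, -0.002], [0.852, 0.524, -0.0], [0.001, -0.002, -1.0]]
wrist_force: [0.9, -0.2, 0.6]
gripper_width: 0.882
gripper_force: 0.0
```

```bash
python3 goto.py .556 -.0076 .077 31; python3 - <<'E'
from station import r
import cv2,pickle
s=r.sense();c=r.capture('wrist');pickle.dump((s,c),open('w1.pkl','wb'))
cv2.imwrite('pics/w1.png',c['img'][...,::-1]);print(c['camera_matrix'],c['hand_eye'].round(4))
E
```

```text
t 1.8 tcp [ 0.5544 -0.0084  0.1993] yaw 31.6 j [  15.9   17.6  -13.6   -0.   -58.9 -164.3] F [ 0.9 -0.2  0.6] w 0.882
xyz [ -0.2   2.  122.3] ang [-0.002 -0.001  0.01 ]
[[371.64829954   0.         325.42811977]
 [  0.         371.64829954 245.04603877]
 [  0.           0.           1.        ]] [[ 1.200e-03 -9.675e-01 -2.530e-01  6.940e-02]
 [ 1.000e+00  1.100e-03  4.000e-04  5.000e-04]
 [-1.000e-04 -2.530e-01  9.675e-01 -1.376e-01]
 [ 0.000e+00  0.000e+00  0.000e+00  1.000e+00]]
```

View pics/w1.png

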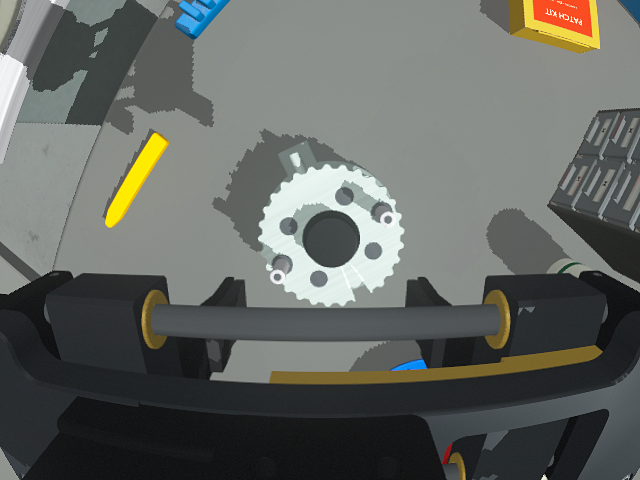

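The wrist view shows the cap at (331,238), the bolt tops at (388,219) and (278,277), the key strip at about (295,158), and the notch near the bottom rim at about (350,290). I'll project these onto planes at their known heights.

```bash
cat >> h.py <<'E'
def wplane(s,c,u,v,z):
    K=c['camera_matrix'];p=np.array([(u-K[0,2])/K[0,0],(v-K[1,2])/K[1,1]]);t=np.hypot(*p)
    d=np.r_[p/t*np.sin(t),np.cos(t)];H=c['hand_eye'];R=np.array(s['ee_rot'])
    o=np.array(s['tcp_pos'])+R@H[:3,3];d=R@H[:3,:3]@d
    return o+d*(z-o[2])/d[2]
an=lambda v:np.degrees(np.arctan2(v[1],v[0]))
E
python3 - <<'E'
import pickle
from h import *
s,c=pickle.load(open('w1.pkl','rb'));w=lambda u,v,z:wplane(s,c,u,v,z)
# dark cap blob
g=(c['img'].max(2)<70).astype(np.uint8)[195:280,290:375]
k,l,st,cc=cv2.connectedComponentsWithStats(g);i=1+st[1:,4].argmax();print(cc[i]+[290,195],st[i])
C,a,b,k=w(331,238,.06),w(388,219,.076),w(278,277,.076),w(295,158,.036)
print('cap',C,'boltmid',(a+b)/2,np.linalg.norm(a-b),'notch',an(a-b)-90,'key',an(k-C),an(k-(a+b)/2),np.linalg.norm(k-C))
x,y=240,130;im=cv2.resize(c['img'][y:y+180,x:x+180],(600,600),interpolation=cv2.INTER_CUBIC);cv2.imwrite('pics/w1c.png',im[...,::-1])
E
```

```text
[324.67747164 229.63209076] [ 13  16  57  56 617]
cap [ 0.55699343 -0.00375634  0.06      ] boltmid [ 0.55959082 -0.00694215  0.076     ] 0.09187741335743538 notch -29.644739418555567 key 147.08095389172308 146.06104239353846 0.07118540230566554
```

View pics/w1c.png

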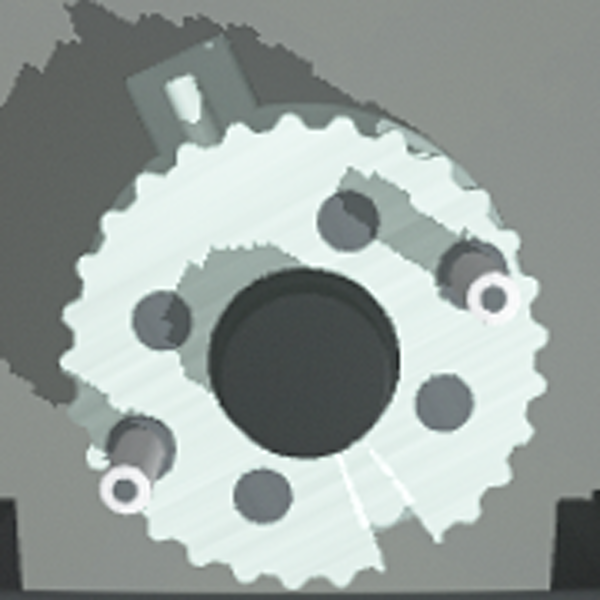

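```bash
python3 goto.py .5573 -.0072 .078 31.6
```

```text
t 1.85 tcp [ 0.5542 -0.0091  0.1996] yaw 31.5 j [  15.8   17.5  -13.6   -0.   -58.9 -164.3] F [-0.4 -0.8  0.2] w 0.879
xyz [ -0.    3.8 121.6] ang [-0.001 -0.    -0.002]
```

move_arm(
  series=[
    {"grip":0.88,"xyz":[0,3.5,50],"angular":[0,0,0]},
    {"grip":0.88,"xyz":[0,3.5,80],"angular":[0,0,0]},
    {"grip":0.88,"xyz":[0,3.5,100],"angular":[0,0,0]},
    {"grip":0.88,"xyz":[0,3.5,112],"angular":[0,0,0]},
    {"grip":0.88,"xyz":[0,3.5,121],"angular":[0,0,0]},
    {"grip":0.88,"xyz":[0,3.5,121],"angular":[0,0,0]},
    {"grip":0.88,"xyz":[0,3.5,121],"angular":[0,0,0]},
  ],
)

```text
time_s: 2.55
tcp_pos: [0.5585, -0.007, 0.08]
ee_rot: [[-0.523, 0.853, 0.002], [0.853, 0.523, 0.0], [-0.001, 0.002, -1.0]]
wrist_force: [0.3, -0.2, -0.0]
gripper_width: 0.878
gripper_force: 0.0
```

```bash
python3 goto.py .5573 -.0072 .078 41.6
```

```text
t 2.55 tcp [ 0.5585 -0.007   0.08  ] yaw 31.5 j [  15.9   25.8  -21.     0.   -43.1 -164.4] F [ 0.3 -0.2 -0. ] w 0.878
xyz [ 0.5 -1.1  2. ] ang [ 0.002  0.001 -0.176]
```

move_arm(
  series=[
    {"grip":0.88,"xyz":[0,0,1],"angular":[0,0,-0.04]},
    {"grip":0.88,"xyz":[0,0,1],"angular":[0,0,-0.08]},
    {"grip":0.88,"xyz":[0,0,1],"angular":[0,0,-0.12]},
    {"grip":0.88,"xyz":[0,0,1],"angular":[0,0,-0.16]},
    {"grip":0.88,"xyz":[0,0,1],"angular":[0,0,-0.2]},
    {"grip":0.88,"xyz":[0,0,1],"angular":[0,0,-0.25]},
    {"grip":0.88,"xyz":[0,0,1],"angular":[0,0,-0.3]},
    {"grip":0.88,"xyz":[0,0,1],"angular":[0,0,-0.35]},
    {"grip":0.88,"xyz":[0,0,1],"angular":[0,0,-0.4]},
    {"grip":0.88,"xyz":[0,0,1],"angular":[0,0,-0.45]},
  ],
)

```text
time_s: 3.55
tcp_pos: [0.5586, -0.0066, 0.0795]
ee_rot: [[-0.843, 0.538, 0.003], [0.538, 0.843, 0.001], [-0.002, 0.002, -1.0]]
wrist_force: [0.3, -0.2, 0.4]
gripper_width: 0.876
gripper_force: 0.5
```

```bash
python3 goto.py .5573 -.0072 .078 100; python3 - <<'E'
from station import r
import cv2,pickle,numpy as np
s=r.sense();c=r.capture('wrist');pickle.dump((s,c),open('w2.pkl','wb'));t=r.capture('top')
print(s['moment'],r.sense()['gripper_force'])
a=cv2.resize(c['img'][130:400,180:480],(400,360));b=cv2.resize(t['img'][176:256,270:350],(360,360),interpolation=cv2.INTER_CUBIC)
cv2.imwrite('pics/w2.png',np.hstack([a,b])[...,::-1])
E
```

```text
t 3.55 tcp [ 0.5586 -0.0066  0.0795] yaw 57.4 j [  15.9   25.9  -21.     0.   -42.9 -138.5] F [ 0.3 -0.2  0.4] w 0.876
xyz [ 0.8 -1.2  1.5] ang [ 0.001  0.002 -0.743]
[-0.03372958  0.10678776  0.00907877] 0.0
```

View pics/w2.png

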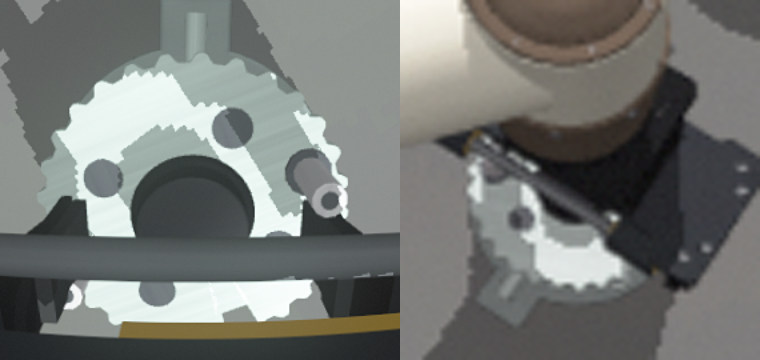

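The sprocket is following the fingers, with the right finger against its bolt. I'll keep turning.

move_arm(
  series=[
    {"grip":0.88,"xyz":[0,0,0],"angular":[0,0,-0.07]},
    {"grip":0.88,"xyz":[0,0,0],"angular":[0,0,-0.14]},
    {"grip":0.88,"xyz":[0,0,0],"angular":[0,0,-0.21]},
    {"grip":0.88,"xyz":[0,0,0],"angular":[0,0,-0.28]},
    {"grip":0.88,"xyz":[0,0,0],"angular":[0,0,-0.35]},
    {"grip":0.88,"xyz":[0,0,0],"angular":[0,0,-0.42]},
    {"grip":0.88,"xyz":[0,0,0],"angular":[0,0,-0.49]},
    {"grip":0.88,"xyz":[0,0,0],"angular":[0,0,-0.56]},
    {"grip":0.88,"xyz":[0,0,0],"angular":[0,0,-0.63]},
    {"grip":0.88,"xyz":[0,0,0],"angular":[0,0,-0.7]},
  ],
)

```text
time_s: 4.65
tcp_pos: [0.5586, -0.0067, 0.0791]
ee_rot: [[-0.991, -0.131, 0.002], [-0.131, 0.991, 0.0], [-0.002, 0.0, -1.0]]
wrist_force: [-0.8, 0.8, 0.3]
gripper_width: 0.877
gripper_force: 0.6
```

move_arm(
  series=[
    {"grip":0.88,"xyz":[0,0,0],"angular":[0,0,-0.07]},
    {"grip":0.88,"xyz":[0,0,0],"angular":[0,0,-0.14]},
    {"grip":0.88,"xyz":[0,0,0],"angular":[0,0,-0.21]},
    {"grip":0.88,"xyz":[0,0,0],"angular":[0,0,-0.28]},
    {"grip":0.88,"xyz":[0,0,0],"angular":[0,0,-0.35]},
    {"grip":0.88,"xyz":[0,0,0],"angular":[0,0,-0.42]},
    {"grip":0.88,"xyz":[0,0,0],"angular":[0,0,-0.49]},
    {"grip":0.88,"xyz":[0,0,0],"angular":[0,0,-0.56]},
    {"grip":0.88,"xyz":[0,0,0],"angular":[0,0,-0.63]},
    {"grip":0.88,"xyz":[0,0,0],"angular":[0,0,-0.7]},
  ],
)

```text
time_s: 5.65
tcp_pos: [0.5586, -0.0066, 0.0791]
ee_rot: [[-0.674, -0.739, 0.002], [-0.739, 0.674, 0.001], [-0.002, -0.001, -1.0]]
wrist_force: [0.0, 0.3, 1.4]
gripper_width: 0.882
gripper_force: 0.6
```

move_arm(
  series=[
    {"grip":0.88,"xyz":[0,0,0],"angular":[0,0,-0.07]},
    {"grip":0.88,"xyz":[0,0,0],"angular":[0,0,-0.14]},
    {"grip":0.88,"xyz":[0,0,0],"angular":[0,0,-0.21]},
    {"grip":0.88,"xyz":[0,0,0],"angular":[0,0,-0.28]},
    {"grip":0.88,"xyz":[0,0,0],"angular":[0,0,-0.35]},
    {"grip":0.88,"xyz":[0,0,0],"angular":[0,0,-0.42]},
    {"grip":0.88,"xyz":[0,0,0],"angular":[0,0,-0.49]},
    {"grip":0.88,"xyz":[0,0,0],"angular":[0,0,-0.56]},
    {"grip":0.88,"xyz":[0,0,0],"angular":[0,0,-0.63]},
    {"grip":0.88,"xyz":[0,0,0],"angular":[0,0,-0.7]},
  ],
)

```text
time_s: 6.65
tcp_pos: [0.5585, -0.0068, 0.0791]
ee_rot: [[-0.04, -0.999, 0.002], [-0.999, 0.04, 0.0], [-0.0, -0.002, -1.0]]
wrist_force: [-0.3, 0.3, -0.2]
gripper_width: 0.881
gripper_force: 0.5
```

```bash
python3 goto.py .5573 -.0072 .078 205; python3 - <<'E'
from station import r
import cv2,pickle,numpy as np
s=r.sense();c=r.capture('wrist');pickle.dump((s,c),open('w3.pkl','wb'));t=r.capture('top')
a=cv2.resize(c['img'][130:400,180:480],(400,360));b=cv2.resize(t['img'][176:256,270:350],(360,360),interpolation=cv2.INTER_CUBIC)
cv2.imwrite('pics/w3.png',np.hstack([a,b])[...,::-1])
E
```

```text
t 6.65 tcp [ 0.5585 -0.0068  0.0791] yaw 177.7 j [ 15.9  25.9 -21.1   0.  -42.9 -18.2] F [-0.3  0.3 -0.2] w 0.881
xyz [0.5 1.2 1.1] ang [-0.002 -0.    -0.476]
```

View pics/w3.png

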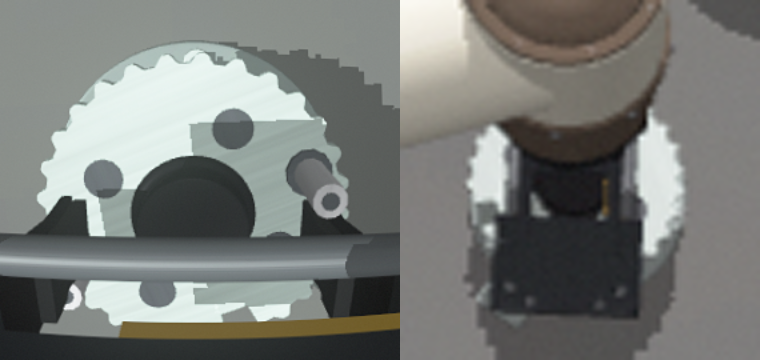

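The geometry relative to the tool is unchanged. The right bolt top is at about (427,281) in the wrist image, which I'll use to work out the remaining angle.

```bash
python3 - <<'E'
import pickle
from h import *
s,c=pickle.load(open('w3.pkl','rb'));p=wplane(s,c,427.5,280.8,.076)
for C in((.5573,-.0072),(.559,-.007)): 
    v=p[:2]-C;print(p,np.hypot(*v),an(v)%360)
E
```

```text
[ 0.51584625 -0.02124511  0.076     ] 0.04376846305011352 198.71709466049768
[ 0.51584625 -0.02124511  0.076     ] 0.045444132166769825 198.26812114710734
```

move_arm(
  series=[
    {"grip":0.88,"xyz":[0,0,0],"angular":[0,0,-0.07]},
    {"grip":0.88,"xyz":[0,0,0],"angular":[0,0,-0.14]},
    {"grip":0.88,"xyz":[0,0,0],"angular":[0,0,-0.21]},
    {"grip":0.88,"xyz":[0,0,0],"angular":[0,0,-0.28]},
    {"grip":0.88,"xyz":[0,0,0],"angular":[0,0,-0.35]},
    {"grip":0.88,"xyz":[0,0,0],"angular":[0,0,-0.42]},
    {"grip":0.88,"xyz":[0,0,0],"angular":[0,0,-0.49]},
    {"grip":0.88,"xyz":[0,0,0],"angular":[0,0,-0.55]},
    {"grip":0.88,"xyz":[0,0,0],"angular":[0,0,-0.59]},
    {"grip":0.88,"xyz":[0,0,0],"angular":[0,0,-0.61]},
  ],
)

```text
time_s: 7.75
tcp_pos: [0.5582, -0.0069, 0.0786]
ee_rot: [[0.538, -0.843, 0.001], [-0.843, -0.538, 0.0], [0.0, -0.001, -1.0]]
wrist_force: [-0.1, -1.4, 0.6]
gripper_width: 0.879
gripper_force: 0.7
```

move_arm(
  series=[
    {"grip":0.88,"xyz":[0,0,0],"angular":[0,0,0]},
    {"grip":0.88,"xyz":[0,0,0],"angular":[0,0,0.12]},
    {"grip":0.88,"xyz":[0,0,0],"angular":[0,0,0.12]},
    {"grip":0.88,"xyz":[0,0,-50],"angular":[0,0,0.12]},
    {"grip":0.88,"xyz":[0,0,-90],"angular":[0,0,0.12]},
    {"grip":0.88,"xyz":[0,0,-120],"angular":[0,0,0.12]},
    {"grip":0.88,"xyz":[0,0,-120],"angular":[0,0,0.12]},
    {"grip":0.88,"xyz":[0,0,-120],"angular":[0,0,0.12]},
  ],
)

```text
time_s: 8.55
tcp_pos: [0.5579, -0.0066, 0.1985]
ee_rot: [[0.435, -0.901, 0.001], [-0.901, -0.435, 0.001], [-0.0, -0.002, -1.0]]
wrist_force: [-0.6, -0.1, -0.1]
gripper_width: 0.879
gripper_force: 0.0
```

```bash
python3 goto.py .5573 -.0072 .2 205; python3 - <<'E'
from station import r
import cv2,pickle,numpy as np
s=r.sense();c=r.capture('wrist');pickle.dump((s,c),open('w4.pkl','wb'))
a=cv2.resize(c['img'][130:310,240:420],(600,600),interpolation=cv2.INTER_CUBIC)
cv2.imwrite('pics/w4.png',a[...,::-1])
E
```

```text
t 8.55 tcp [ 0.5579 -0.0066  0.1985] yaw -154.2 j [ 15.9  17.9 -13.3  -0.  -58.8   9.8] F [-0.6 -0.1 -0.1] w 0.879
xyz [ 0.3  0.7 -1.5] ang [-0.002  0.     0.013]
```

View pics/w4.png

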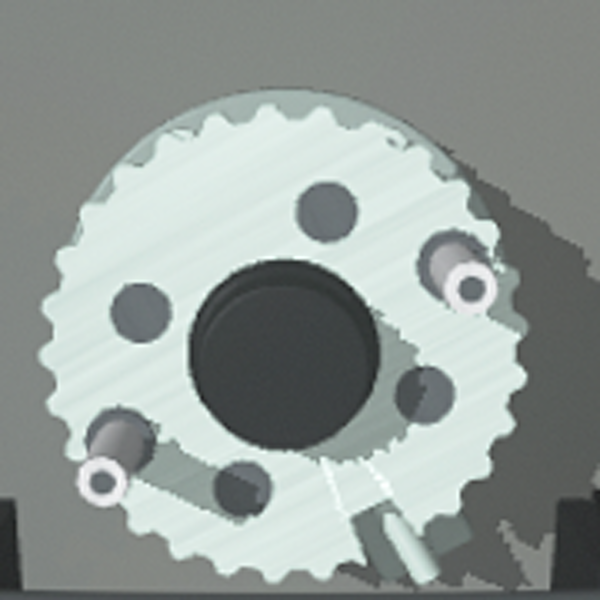

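In the crop, the notch spans about (358,515) to (425,530) and the key is inside it, near the right (CCW) edge. The bolts are at (470,288) and (102,482), so a few degrees CCW remain. I'll compute that now.

```bash
python3 - <<'E'
import pickle
from h import *
s,c=pickle.load(open('w4.pkl','rb'))
w=lambda x,y,z:wplane(s,c,240+(x+.5)*.3-.5,130+(y+.5)*.3-.5,z)
a,b=w(470,288,.076),w(102,482,.076);m=(a+b)/2;C=w(283,362,.06)
print('mid',m,'cap',C,np.linalg.norm(a-b),'notch',(an(b-a)-90)%360,(an(a-b)-90)%360)
for q in((393,522),(410,545),(425,570)):
    k=w(*q,.036);print('key',k,np.hypot(*(k-m)[:2]),an(k-m),an(k-C))
print('keyline',an(w(425,570,.036)-w(393,522,.036)))
x,y=330,270
im=cv2.resize(c['img'][260:320,325:385],(600,600),interpolation=cv2.INTER_CUBIC);cv2.imwrite('pics/w4c.png',im[...,::-1])
E
```

```text
mid [ 0.5590201  -0.00578027  0.076     ] cap [ 0.55965715 -0.00739263  0.06      ] 0.09188421519257634 notch 324.4292842566495 144.4292842566495
key [0.51295549 0.02385891 0.036     ] 0.05477617386727378 147.2417064354201 146.21058999816128
key [0.50593842 0.02767435 0.036     ] 0.06274453024082252 147.77890739416043 146.86395733235256
key [0.49900484 0.03229298 0.036     ] 0.07107322873504052 147.60924993297868 146.80274474754512
keyline 148.84431837337132
```

View pics/w4c.png

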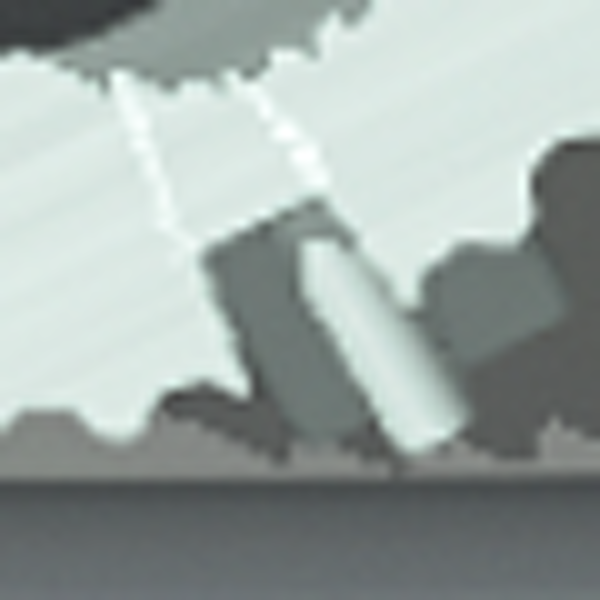

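```bash
python3 - <<'E'
import pickle
from h import *
s,c=pickle.load(open('w4.pkl','rb'))
w=lambda x,y,z:wplane(s,c,325+(x+.5)*.1-.5,260+(y+.5)*.1-.5,z)
L0,R0,L1,R1=[w(*p,.044) for p in((205,250),(320,200),(245,390),(410,305))]
print('widths',np.linalg.norm(L0-R0),np.linalg.norm(L1-R1),'sidewalls',an(L1-L0),an(R1-R0))
for C in((.559,-.006),(.5595,-.0074),(.5580,-.007)):
    f=lambda p:an(p[:2]-np.array(C))
    print(C,'notch',f((L0+R0)/2),f((L1+R1)/2),'r',np.hypot(*((L0+R0)/2)[:2]-C),'key',f(w(325,250,.036)),f(w(390,345,.036)),f(w(437,433,.036)))
E
python3 goto.py .558 -.007 .0785 205
```

```text
widths 0.010551737127905653 0.01585427195480971 sidewalls 131.68581369221917 155.55624398503835
(0.559, -0.006) notch 144.50887580067715 144.22332002687133 r 0.04566632861598239 key 147.477599663163 147.81934769351096 147.285048927229
(0.5595, -0.0074) notch 143.47076472894628 143.4104836731819 r 0.046893935838565805 key 146.5185181704231 147.01182127163895 146.58908132782977
(0.558, -0.007) notch 142.75044966842395 142.84467828460447 r 0.045454104823706355 key 145.98455118742035 146.5790534456726 146.20422550348218
t 8.6 tcp [ 0.5572 -0.0068  0.1974] yaw -154.3 j [ 15.9  17.9 -13.4  -0.  -58.8   9.8] F [ 0.4  0.7 -0.5] w 0.88
xyz [  0.6  -0.7 118.9] ang [0.001 0.001 0.013]
```

The notch needs 3.2° more CCW. I'll go back down the same path, push to 0.056 rad past the last contact, back off and rise.

move_arm(
  series=[
    {"grip":0.88,"xyz":[0,0,40],"angular":[0,0,0]},
    {"grip":0.88,"xyz":[0,0,80],"angular":[0,0,0]},
    {"grip":0.88,"xyz":[0,0,105],"angular":[0,0,0]},
    {"grip":0.88,"xyz":[0,0,120],"angular":[0,0,0]},
    {"grip":0.88,"xyz":[0,0,120],"angular":[0,0,-0.05]},
    {"grip":0.88,"xyz":[0,0,120],"angular":[0,0,-0.1]},
    {"grip":0.88,"xyz":[0,0,120],"angular":[0,0,-0.13]},
    {"grip":0.88,"xyz":[0,0,120],"angular":[0,0,-0.155]},
    {"grip":0.88,"xyz":[0,0,120],"angular":[0,0,-0.176]},
    {"grip":0.88,"xyz":[0,0,120],"angular":[0,0,-0.176]},
  ],
)

```text
time_s: 9.6
tcp_pos: [0.5578, -0.0069, 0.0779]
ee_rot: [[0.585, -0.811, -0.0], [-0.811, -0.585, -0.0], [-0.0, 0.0, -1.0]]
wrist_force: [-0.6, -0.2, 0.2]
gripper_width: 0.881
gripper_force: 0.1
```

move_arm(
  series=[
    {"grip":0.88,"xyz":[0,0,0],"angular":[0,0,0]},
    {"grip":0.88,"xyz":[0,0,0],"angular":[0,0,0.12]},
    {"grip":0.88,"xyz":[0,0,0],"angular":[0,0,0.12]},
    {"grip":0.88,"xyz":[0,0,-50],"angular":[0,0,0.12]},
    {"grip":0.88,"xyz":[0,0,-90],"angular":[0,0,0.12]},
    {"grip":0.88,"xyz":[0,0,-120],"angular":[0,0,0.12]},
    {"grip":0.88,"xyz":[0,0,-120],"angular":[0,0,0.12]},
    {"grip":0.88,"xyz":[0,0,-120],"angular":[0,0,0.12]},
  ],
)

```text
time_s: 10.4
tcp_pos: [0.5579, -0.0066, 0.1987]
ee_rot: [[0.485, -0.875, 0.002], [-0.875, -0.485, 0.001], [-0.0, -0.002, -1.0]]
wrist_force: [-0.0, 1.0, -0.9]
gripper_width: 0.88
gripper_force: 0.0
```

```bash
python3 goto.py .558 -.007 .2 209; python3 - <<'E'
from station import r
import cv2,pickle,numpy as np
s=r.sense();c=r.capture('wrist');pickle.dump((s,c),open('w5.pkl','wb'))
a=cv2.resize(c['img'][130:310,240:420],(600,600),interpolation=cv2.INTER_CUBIC)
cv2.imwrite('pics/w5.png',a[...,::-1])
E
```

```text
t 10.4 tcp [ 0.5579 -0.0066  0.1987] yaw -151.0 j [ 15.9  17.8 -13.3  -0.  -58.8  13.1] F [-0.   1.  -0.9] w 0.88
xyz [ 0.4  0.1 -1.3] ang [-0.002  0.    -0.   ]
```

View pics/w5.png

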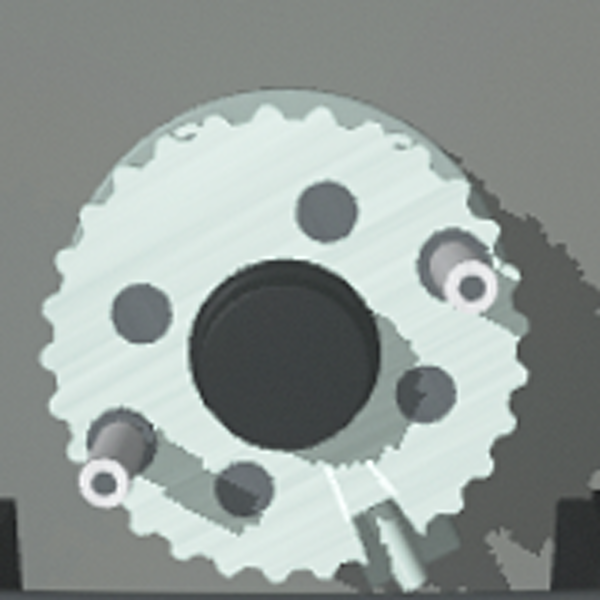

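The key now stands near the middle of the notch, with its ridge from about (383,515) to (412,585). That was the last picture I can view, so I'll check the margin with brightness profiles along an arc.

```bash
python3 - <<'E'
import pickle
from h import *
C=np.array([.5585,-.0068])
for f in('w4.pkl','w5.pkl'):
    s,c=pickle.load(open(f,'rb'));o=100 if 0 else 0
    w=lambda x,y,z:wplane(s,c,240+(x+.5)*.3-.5,130+(y+.5)*.3-.5,z)
    a,b=(w(470,288,.076),w(102,482,.076)) if f[1]=='4' else (w(470,287,.076),w(104,482,.076))
    print(f,'bolts->notch',(an(a-b)-90)%360)
    U,V=np.meshgrid(np.arange(335,375),np.arange(265,312))
    P={z:np.array([wplane(s,c,u,v,z)[:2]-C for u,v in zip(U.ravel(),V.ravel())]) for z in(.036,.044)}
    g=c['img'][V.ravel(),U.ravel()].mean(1)
    from scipy.interpolate import griddata
    th=np.radians(np.arange(132,164,1.))
    for z,r in((.044,.050),(.044,.053),(.036,.053),(.036,.056)):
        q=np.c_[r*np.cos(th),r*np.sin(th)]
        print(z,r,dict(zip(range(132,164),griddata(P[z],g,q).astype(int))))
E
```

```text
w4.pkl bolts->notch 144.4292842566495
0.044 0.05 {132: np.int64(224), 133: np.int64(223), 134: np.int64(222), 135: np.int64(214), 136: np.int64(158), 137: np.int64(117), 138: np.int64(114), 139: np.int64(115), 140: np.int64(115), 141: np.int64(114), 142: np.int64(114), 143: np.int64(114), 144: np.int64(119), 145: np.int64(161), 146: np.int64(210), 147: np.int64(221), 148: np.int64(206), 149: np.int64(164), 150: np.int64(145), 151: np.int64(205), 152: np.int64(223), 153: np.int64(223), 154: np.int64(223), 155: np.int64(223), 156: np.int64(223), 157: np.int64(223), 158: np.int64(223), 159: np.int64(224), 160: np.int64(224), 161: np.int64(224), 162: np.int64(223), 163: np.int64(223)}
0.044 0.053 {132: np.int64(226), 133: np.int64(226), 134: np.int64(227), 135: np.int64(222), 136: np.int64(176), 137: np.int64(112), 138: np.int64(111), 139: np.int64(115), 140: np.int64(115), 141: np.int64(115), 142: np.int64(112), 143: np.int64(122), 144: np.int64(177), 145: np.int64(215), 146: np.int64(222), 147: np.int64(222), 148: np.int64(212), 149: np.int64(197), 150: np.int64(191), 151: np.int64(221
[... 3498 characters left out ...]
4(222), 162: np.int64(222), 163: np.int64(222)}
0.036 0.056 {132: np.int64(225), 133: np.int64(225), 134: np.int64(226), 135: np.int64(226), 136: np.int64(226), 137: np.int64(227), 138: np.int64(218), 139: np.int64(170), 140: np.int64(122), 141: np.int64(112), 142: np.int64(109), 143: np.int64(118), 144: np.int64(124), 145: np.int64(204), 146: np.int64(224), 147: np.int64(212), 148: np.int64(196), 149: np.int64(168), 150: np.int64(128), 151: np.int64(105), 152: np.int64(108), 153: np.int64(166), 154: np.int64(215), 155: np.int64(227), 156: np.int64(225), 157: np.int64(225), 158: np.int64(225), 159: np.int64(225), 160: np.int64(225), 161: np.int64(225), 162: np.int64(226), 163: np.int64(225)}
```

The notch centre is at about 147.1° and the key at about 146.8°, so they are aligned well inside the ±3.8° margin. Next I'll shut the fingers, turn the tool square to the bolts and come down over the cap.

move_arm(
  series=[
    {"grip":0,"xyz":[0,0,0],"angular":[0,0,0.14]},
    {"grip":0,"xyz":[0,0,0],"angular":[0,0,0.28]},
    {"grip":0,"xyz":[0,0,0],"angular":[0,0,0.42]},
    {"grip":0,"xyz":[0,0,0],"angular":[0,0,0.56]},
    {"grip":0,"xyz":[0,0,0],"angular":[0,0,0.7]},
    {"grip":0,"xyz":[0,0,0],"angular":[0,0,0.84]},
    {"grip":0,"xyz":[0,0,0],"angular":[0,0,0.98]},
    {"grip":0,"xyz":[0,0,0],"angular":[0,0,1.08]},
    {"grip":0,"xyz":[0,0,0],"angular":[0,0,1.08]},
    {"grip":0,"xyz":[0,0,0],"angular":[0,0,1.08]},
  ],
)

```text
time_s: 11.45
tcp_pos: [0.5573, -0.0069, 0.1968]
ee_rot: [[-0.542, -0.84, -0.002], [-0.84, 0.542, -0.001], [0.002, 0.002, -1.0]]
wrist_force: [-0.6, 0.4, 0.7]
gripper_width: 0.059
gripper_force: 0.0
```

```bash
python3 goto.py .5583 -.0069 .090 147
```

```text
t 11.45 tcp [ 0.5573 -0.0069  0.1968] yaw 147.2 j [ 15.9  18.  -13.4  -0.  -58.8 -48.8] F [-0.6  0.4  0.7] w 0.059
xyz [ -0.7  -1.  106.8] ang [ 0.002 -0.002  0.003]
```

move_arm(
  series=[
    {"grip":0,"xyz":[0,0,45],"angular":[0,0,0]},
    {"grip":0,"xyz":[0,0,75],"angular":[0,0,0]},
    {"grip":0,"xyz":[0,0,95],"angular":[0,0,0]},
    {"grip":0,"xyz":[0,0,105],"angular":[0,0,0]},
    {"grip":0,"xyz":[0,0,105],"angular":[0,0,0]},
    {"grip":0,"xyz":[0,0,105],"angular":[0,0,0]},
  ],
)

```text
time_s: 12.05
tcp_pos: [0.5586, -0.0067, 0.0937]
ee_rot: [[-0.543, -0.84, 0.001], [-0.84, 0.543, -0.0], [-0.001, -0.001, -1.0]]
wrist_force: [0.4, 0.0, 0.0]
gripper_width: 0.005
gripper_force: 0.0
```

move_arm(
  series=[
    {"grip":0,"xyz":[0,0,2],"angular":[0,0,0]},
    {"grip":0,"xyz":[0,0,4],"angular":[0,0,0]},
    {"grip":0,"xyz":[0,0,6],"angular":[0,0,0]},
    {"grip":0,"xyz":[0,0,7],"angular":[0,0,0]},
    {"grip":0,"xyz":[0,0,8],"angular":[0,0,0]},
    {"grip":0,"xyz":[0,0,9],"angular":[0,0,0]},
    {"grip":0,"xyz":[0,0,9],"angular":[0,0,0]},
  ],
)

```text
time_s: 12.75
tcp_pos: [0.558, -0.0068, 0.0847]
ee_rot: [[-0.544, -0.839, 0.0], [-0.839, 0.544, -0.0], [-0.0, -0.0, -1.0]]
wrist_force: [-1.3, 1.4, 5.1]
gripper_width: 0.007
gripper_force: 2.2
```

Contact at TCP z ≈ 0.085, as expected. I'll press on slowly and watch the force.

move_arm(
  series=[
    {"grip":0,"xyz":[0,0,0.7],"angular":[0,0,0]},
    {"grip":0,"xyz":[0,0,1.4],"angular":[0,0,0]},
    {"grip":0,"xyz":[0,0,2.1],"angular":[0,0,0]},
    {"grip":0,"xyz":[0,0,2.8],"angular":[0,0,0]},
    {"grip":0,"xyz":[0,0,3.5],"angular":[0,0,0]},
    {"grip":0,"xyz":[0,0,4.2],"angular":[0,0,0]},
    {"grip":0,"xyz":[0,0,4.5],"angular":[0,0,0]},
  ],
)

```text
time_s: 13.45
tcp_pos: [0.558, -0.0068, 0.0804]
ee_rot: [[-0.544, -0.839, 0.001], [-0.839, 0.544, -0.0], [-0.0, -0.001, -1.0]]
wrist_force: [-2.2, 0.8, 6.6]
gripper_width: 0.004
gripper_force: 3.1
```

move_arm(
  series=[
    {"grip":0,"xyz":[0,0,0.7],"angular":[0,0,0]},
    {"grip":0,"xyz":[0,0,1.4],"angular":[0,0,0]},
    {"grip":0,"xyz":[0,0,2.1],"angular":[0,0,0]},
    {"grip":0,"xyz":[0,0,2.8],"angular":[0,0,0]},
    {"grip":0,"xyz":[0,0,3.3],"angular":[0,0,0]},
    {"grip":0,"xyz":[0,0,3.3],"angular":[0,0,0]},
  ],
)

```text
time_s: 14.05
tcp_pos: [0.558, -0.0068, 0.0774]
ee_rot: [[-0.544, -0.839, 0.0], [-0.839, 0.544, -0.0], [0.0, -0.0, -1.0]]
wrist_force: [-2.6, 0.7, 8.0]
gripper_width: 0.008
gripper_force: 4.0
```

move_arm(
  series=[
    {"grip":0,"xyz":[0,0,0.3],"angular":[0,0,0]},
    {"grip":0,"xyz":[0,0,0.6],"angular":[0,0,0]},
    {"grip":0,"xyz":[0,0,0.6],"angular":[0,0,0]},
  ],
)

```text
time_s: 14.35
tcp_pos: [0.558, -0.0068, 0.0774]
ee_rot: [[-0.544, -0.839, 0.001], [-0.839, 0.544, -0.0], [0.0, -0.001, -1.0]]
wrist_force: [-4.3, 1.2, 12.0]
gripper_width: 0.005
gripper_force: 5.7
```

move_arm(
  series=[
    {"grip":0,"xyz":[0,0,0.4],"angular":[0,0,0]},
    {"grip":0,"xyz":[0,0,0.8],"angular":[0,0,0]},
    {"grip":0,"xyz":[0,0,1.2],"angular":[0,0,0]},
    {"grip":0,"xyz":[0,0,1.2],"angular":[0,0,0]},
  ],
)

```text
time_s: 14.75
tcp_pos: [0.558, -0.0068, 0.0774]
ee_rot: [[-0.543, -0.84, 0.001], [-0.84, 0.543, -0.001], [0.0, -0.001, -1.0]]
wrist_force: [-6.1, 1.7, 17.8]
gripper_width: 0.003
gripper_force: 9.0
```

move_arm(
  series=[
    {"grip":0,"xyz":[0,0,0.6],"angular":[0,0,0]},
    {"grip":0,"xyz":[0,0,1.2],"angular":[0,0,0]},
    {"grip":0,"xyz":[0,0,1.2],"angular":[0,0,0]},
  ],
)

```text
time_s: 15.05
tcp_pos: [0.558, -0.0068, 0.0773]
ee_rot: [[-0.543, -0.84, 0.001], [-0.84, 0.543, -0.001], [0.0, -0.001, -1.0]]
wrist_force: [-9.8, 2.3, 24.5]
gripper_width: 0.006
gripper_force: 12.3
```

move_arm(
  series=[
    {"grip":0,"xyz":[0,0,-4],"angular":[0,0,0]},
    {"grip":0,"xyz":[0,0,-12],"angular":[0,0,0]},
    {"grip":0,"xyz":[0,0,-50],"angular":[0,0,0]},
    {"grip":0,"xyz":[0,0,-90],"angular":[0,0,0]},
    {"grip":0,"xyz":[0,0,-125],"angular":[0,0,0]},
    {"grip":0,"xyz":[0,0,-125],"angular":[0,0,0]},
    {"grip":0,"xyz":[0,0,-125],"angular":[0,0,0]},
  ],
)

```text
time_s: 15.75
tcp_pos: [0.558, -0.0067, 0.1988]
ee_rot: [[-0.544, -0.839, 0.001], [-0.839, 0.544, 0.001], [-0.002, -0.001, -1.0]]
wrist_force: [-0.4, 0.4, 0.0]
gripper_width: 0.008
gripper_force: 0.0
```

```bash
python3 goto.py .558 -.007 .2 147; python3 - <<'E'
from station import r
import cv2,pickle
from h import *
s=r.sense();c=r.capture('wrist');pickle.dump((s,c,r.capture('scene')),open('w6.pkl','wb'))
# bolt-top rings: bright circles round dark dot, by Hough on an enlarged grey image
def tops(c,n):
    g=cv2.resize(cv2.cvtColor(c['img'][130:310,240:420],cv2.COLOR_RGB2GRAY),(900,900),interpolation=cv2.INTER_CUBIC)
    q=cv2.HoughCircles(cv2.medianBlur(g,7),cv2.HOUGH_GRADIENT,1,80,param1=80,param2=18,minRadius=24,maxRadius=46)
    return q[0]
for f in('w5.pkl','w6.pkl'):
    t=pickle.load(open(f,'rb'));q=tops(t[1],f)
    print(f,np.round(q).astype(int).tolist())
E
```

```text
t 15.75 tcp [ 0.558  -0.0067  0.1988] yaw 147.0 j [ 15.9  17.9 -13.3  -0.  -58.8 -48.9] F [-0.4  0.4  0. ] w 0.008
xyz [ 0.3 -0.2 -1.2] ang [-0.001  0.002  0.   ]
w5.pkl [[212, 470, 45], [488, 318, 45], [638, 592, 45], [366, 730, 44], [156, 724, 37], [706, 430, 39], [788, 606, 25]]
w6.pkl [[280, 672, 42], [582, 370, 44], [580, 668, 42], [270, 372, 44], [422, 260, 39]]
```

```bash
python3 - <<'E'
import pickle
from h import *
from scipy.optimize import brentq
H={'w5.pkl':[(212,470),(638,592),(488,318),(366,730)],'w6.pkl':[(280,672),(582,370),(580,668),(270,372)]}
def pts(f,z):
    t=pickle.load(open(f,'rb'));return np.array([wplane(t[0],t[1],240+x/5,130+y/5,z) for x,y in H[f]])
D=lambda p:np.linalg.norm(p[0]-p[1])+np.linalg.norm(p[2]-p[3])
d0=D(pts('w5.pkl',.044));print('hole dia',d0/2,'plate top now',brentq(lambda z:D(pts('w6.pkl',z))-d0,.0,.08))
# hole edges' side lengths -> level
p=pts('w6.pkl',.036);print([round(np.linalg.norm(p[i]-p[j])*1e3,1) for i,j in((0,2),(2,1),(1,3),(3,0))],'hole angles',sorted((an(q-p.mean(0))-147)%90 for q in p), p.mean(0))
# rotation: bolt top + scene view
t=pickle.load(open('w6.pkl','rb'));b=wplane(t[0],t[1],240+422/5,130+260/5,.068);C=p.mean(0);print('bolt',b,np.hypot(*(b-C)[:2]),an(b-C)%180,'->notch',(an(b-C)-90)%180)
d0=pickle.load(open('cams.pkl','rb'));
for k in('pedal',(457,232)),('tin',(165,255)),('lever',(363,281)),('tool',(290,315)),('cass',(152,315)),('lever2',(380,184)):
    x,y=k[1];print(k[0],int(np.abs(d0['scene']['img'][y-20:y+20,x-30:x+30].astype(int)-t[2]['img'][y-20:y+20,x-30:x+30]).max(2).__gt__(40).sum()),end=' ')
E
```

```text
hole dia 0.0717686656990144 plate top now 0.03789245666008206
[np.float64(51.0), np.float64(51.0), np.float64(51.0), np.float64(51.4)] hole angles [np.float64(45.54574445067388), np.float64(45.738294726435186), np.float64(45.75561264862651), np.float64(45.96653679513304)] [ 0.55865852 -0.00512988  0.036     ]
bolt [ 0.53410306 -0.04461945  0.068     ] 0.046501577080994325 58.12576685867231 ->notch 148.1257668586723
pedal 750 tin 0 lever 415 tool 0 cass 0 lever2 769
```

The plate is level and about 8 mm lower. The press stopped hard with the tip at z = 0.0523, where 0.052 means seated. I'll rise a little more and hand in.

move_arm(
  series=[
    {"grip":0,"xyz":[0,0,-30],"angular":[0,0,0]},
    {"grip":0,"xyz":[0,0,-50],"angular":[0,0,0]},
    {"grip":0,"xyz":[0,0,-50],"angular":[0,0,0]},
    {"grip":0,"xyz":[0,0,-50],"angular":[0,0,0]},
  ],
)

```text
time_s: 16.25
tcp_pos: [0.5573, -0.0068, 0.2467]
ee_rot: [[-0.544, -0.839, -0.003], [-0.839, 0.544, 0.0], [0.001, 0.002, -1.0]]
wrist_force: [-1.1, 0.1, -1.0]
gripper_width: 0.006
gripper_force: 0.0
```

```bash
python3 -c "
from station import r
print(r.finish_job())"
```

```text
the job is handed in; nothing more can be done
None
```

I turned the sprocket until its notch stood over the key, pressed it down to a hard stop at seated height, moved clear, and handed the job in at about 16 s; no verdict came back.

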